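Shut down and clear the welding bench

TASK

Clear the welding bench. First turn the rotary isolator clockwise until it clicks over to off; only after that, stand every welded plate that leans in the sloping stand on edge in the slotted cooling rack, one to a slot and right down on the slot floor, and hang the ear defenders by their headband over the rail with a cup on each side. Leave everything else on the bench where it is.

Things in the scene. Friction and masses are not known exactly. Their poses are not given: they have to be found in the camera images.
- stand: Fixed sloping steel stand, 330 mm wide along y. Origin: centre of its underside. Plates lean on it side by side, 0.6 rad from upright, lower ends in a trough on its +x side (away from the robot; lip 12 mm high, 20 mm before the backing), upper ends nearer the robot. Its 8 mm backing supports their lower 70 mm only: the upper 40 mm is free on both faces
- plate1: Aluminium weld test plate, 8 x 52 x 110 mm, 0.125 kg (may be absent). Origin at its centre: x is square to its flat faces, y along its 52 mm width, z along its 110 mm length (pointing to its upper end at the start). Plates lean side by side about 63 mm apart; each can be pinched by its thickness at the free upper end with the gripper tilted along the plate
- plate2: Aluminium weld test plate, 8 x 52 x 110 mm, 0.125 kg (may be absent). Origin at its centre: x is square to its flat faces, y along its 52 mm width, z along its 110 mm length (pointing to its upper end at the start). Plates lean side by side about 63 mm apart; each can be pinched by its thickness at the free upper end with the gripper tilted along the plate
- plate3: Aluminium weld test plate, 8 x 52 x 110 mm, 0.125 kg (may be absent). Origin at its centre: x is square to its flat faces, y along its 52 mm width, z along its 110 mm length (pointing to its upper end at the start). Plates lean side by side about 63 mm apart; each can be pinched by its thickness at the free upper end with the gripper tilted along the plate
- plate4: Aluminium weld test plate, 8 x 52 x 110 mm, 0.125 kg (may be absent). Origin at its centre: x is square to its flat faces, y along its 52 mm width, z along its 110 mm length (pointing to its upper end at the start). Plates lean side by side about 63 mm apart; each can be pinched by its thickness at the free upper end with the gripper tilted along the plate
- plate5: Aluminium weld test plate, 8 x 52 x 110 mm, 0.125 kg (may be absent). Origin at its centre: x is square to its flat faces, y along its 52 mm width, z along its 110 mm length (pointing to its upper end at the start). Plates lean side by side about 63 mm apart; each can be pinched by its thickness at the free upper end with the gripper tilted along the plate
- rack: Fixed slotted aluminium cooling rack, 216 x 90 x 48 mm. Origin: centre of its underside. Five open-topped slots run along its y axis (90 mm long, open at both ends), 12 mm wide and 40 mm deep, centred at x = -84, -42, 0, 42, 84 mm; all start empty. Slot floor 8 mm above the underside, top of the bars at 48 mm
- rack_floor (a point): Centre of the middle slot's floor, axes as the rack
- switch (a joint): Angle of the isolator's handle, rad: 0 = on (start), 1.2 = off (stop). It turns clockwise seen from above as the value grows. An over-centre mechanism resists (about 0.2 N m at first, less later) to 0.6 rad, where it clicks and is then driven on to the stop; let go before 0.6 it springs back
- switch_grip (a point): Grip point of the isolator's handle: on its vertical axis, 92 mm above the bench, 7 mm below the top of the grip. The grip is a black upright bar 57 mm long (its own x axis, as turned), 14 mm thick (y), 32 mm high. It sits on a grey box 100 x 100 x 55 mm
- muffs: Ear defenders standing on their two yellow cups, black headband arching over them. 0.18 to 0.29 kg, 70 mm deep (x), 156 mm wide (y, the arch lies in the y-z plane), 130 mm high. Origin: centre of the underside, between the cups. Cups 64 mm high, 100 mm clear between them
- muffs_crown (a point): Middle of the top of the headband's crown pad, 130 mm above the muffs' underside; axes as the muffs. The pad is 30 mm thick along x, 60 mm long along y, and 25 mm deep with the band: grip it across x
- muffs_apex (a point): Underside of the headband at its middle, 105 mm above the muffs' underside: the part that rests on the bar
- rail: Fixed hanging rail: a steel bar 16 mm in diameter along its x axis between two posts 190 mm apart (18 mm in diameter), top of the bar 150 mm above the bench. Origin: on the bench under the bar's middle
- rail_top (a point): Top of the bar at its middle, 150 mm above the bench, axes as the rail
- hammer: Hammer lying on the bench, 260 mm long; to be left alone. Origin at the middle of its length, on the bench
- brush: Wire brush lying on the bench, 200 mm long; to be left alone. Origin at the middle of its length, on the bench
- wrench: Spanner lying on the bench, 180 mm long; to be left alone. Origin at the middle of its length, on the bench
- bottle: Clear water bottle, 64 mm in diameter, 190 mm high, standing; to be left alone. Origin at the centre of its underside
- spray: Spray can, 60 mm in diameter, 150 mm high, standing; to be left alone. Origin at the centre of its underside
- packet: Cardboard electrode packet, 160 x 50 x 18 mm, lying; to be left alone. Origin at the centre of its underside
- offcut: Steel box-section offcut, 40 x 40 x 100 mm, standing; to be left alone. Origin at the centre of its underside

How it is judged:
On the way, in this order (a step that is already met when the one before it is completed fails the run):
1. the isolator has been clicked over to off (value of joint switch above 1 rad), for 0.2 s.
2. every plate stands on edge in the rack (angle between the x axis of each of plate1, plate2, plate3, plate4, plate5 and the x axis of rack, either way round below 0.2 rad and x of plate1 in the frame of rack between -0.1 and 0.1 m and y of plate1 in the frame of rack between -0.035 and 0.035 m and z of each of plate1, plate2, plate3, plate4, plate5 in the frame of rack below 0.071 m and linear speed of each of plate1, plate2, plate3, plate4, plate5 below 0.05 m/s and x of plate2 in the frame of rack between -0.1 and 0.1 m and y of plate2 in the frame of rack between -0.035 and 0.035 m and x of plate3 in the frame of rack between -0.1 and 0.1 m and y of plate3 in the frame of rack between -0.035 and 0.035 m and x of plate4 in the frame of rack between -0.1 and 0.1 m and y of plate4 in the frame of rack between -0.035 and 0.035 m and x of plate5 in the frame of rack between -0.1 and 0.1 m and y of plate5 in the frame of rack between -0.035 and 0.035 m), for 0.2 s.
At the end, for the whole second after the job is handed in: Isolator above 1.0 rad. Every plate at rest in a slot: faces square to rack x within 0.2 rad, centre within 35 mm of slot middle and under 71 mm above rack underside. Ear defenders at rest, carried by the rail: band within 20 mm of bar top, 35 mm across, 80 mm along, upright within 0.5 rad (all of step 2 and value of joint switch above 1 rad and x of muffs_apex in the frame of rail_top between -0.08 and 0.08 m and y of muffs_apex in the frame of rail_top between -0.035 and 0.035 m and z of muffs_apex in the frame of rail_top between -0.02 and 0.02 m and angle between muffs's own z axis and vertical below 0.5 rad and height (world z) of muffs above 0.02 m and linear speed of muffs below 0.08 m/s and contact force between muffs and rail above 0.5 N); the robot touches nothing.
It fails at once if a plate is moved from the stand, or the ear defenders are lifted, before the isolator is off (value of joint switch below 0.6 rad and (distance of any of plate1, plate2, plate3, plate4, plate5 from where it was at the start of the episode above 0.06 m or height (world z) of muffs above 0.06 m)).
It fails at once if another thing on the bench is pushed more than 40 mm (distance of any of hammer, brush, wrench, bottle, spray, packet, offcut from where it was at the start of the episode above 0.04 m).
Of plate1, plate2, plate3, plate4, plate5 only 4 to 5 are there at a start; the rules pass over those that are not, and their reading is None.
At some moment in a run one of muffs may be knocked a few centimetres aside while the robot is not near it.
Once in a run the grip may slacken for a moment while it holds something.
It also fails if it takes over 200 s, if anything falls off the work surface, if the arm or the gripper's body presses on something with over 40 N, if the wrist force passes 120 N, or if a joint passes its speed limit or range.

ROBOT

A 7-joint arm with a two-finger parallel gripper is mounted at the origin on the work surface. World frame = base frame: x ahead of the robot, y to its left, z up, the work surface at z = 0. Lengths are in m, angles in rad, forces in N, time in s.
With the tool pointing down it reaches from about 0.4 to 0.85 m from the base axis. Payload 6.9 kg.
Tool frame: the origin (TCP) lies at the very end of the fingers, on their centre line; the grasp point (between the pads) lies 19 mm behind it; z points along the fingers, y is the line along which they close (so a half turn about z gives the same grasp; the last joint's range is limited). The gripper opens to 85 mm and grips with 20 to 120 N. Pads are 22 mm wide; open, the fingers measure 114 mm over their backs; the gripper's body (76 mm by 85 mm) begins 54 mm behind the grasp point. The pads swing forward as they close: fully open they stand 13 mm farther back than shut.
Start: joints at [1.331, 0.507, -0.238, 1.5, 0.126, 1.149, -0.155], TCP at [0.211, -0.588, 0.206] pointing down, gripper open.
Joint ranges: [-3.08, 3.08], [-0.24, 2.05], [-1.43, 1.35], [0, 2.5], [-1.52, 4.66], [0.17, 1.96], [-2.89, 2.89]. Speed limits (rad/s): [2.39, 2.39, 3.14, 3.14, 3.14, 3.14, 3.14].

INTERFACE

Orientations are given as a rotation vector (axis times angle).
In Python, from rig import arm gives the robot as it stands. Calls block until the motion is done:
- arm.move_ptp(position, orientation): joint-space move of the TCP to a pose.
- arm.movel(position, rotation=None, vel=0.15, f_stop=None): straight line of the TCP; rotation=None keeps the orientation; vel is the mean speed in m/s. With f_stop (N) it stops when the force on the tool has changed by that much, and returns True; else False.
- arm.move_j(angles): joint-space move.
- arm.command_gripper(opening, force=None): finger opening in m; force is the grip in N (None keeps the last); returns when the fingers have stopped.
- arm.hold(seconds).
- arm.solve_ik(position, orientation): joint angles nearest the present ones, or None.
- arm.get_image(name): name is "scene" or "top"; returns the picture (384x512x3 uint8, blue, green, red); there is no depth.
- arm.get_calibration(name): a dict with "mtx" (3x3 intrinsics, pixels), "k1" (the pictures are not rectified: a ray, as slopes to the right and down, at radius r is drawn at 1 + k1 r^2 times it, then the intrinsics apply), "world_from_camera" (4x4, takes a point from camera to world coordinates). Camera axes: x right, y down, z forward; pixel columns grow to the right and rows downward; lengths in m; the calibration is good to about 2 mm. A picture is of the moment at which its call begins. get_calibration takes no time and is no camera call.
A pose or a line that the arm cannot do raises arm.Unreachable and nothing moves.
- arm.close_job(): hands the job in; it is judged then, once.
Trained networks look in the newest picture that a camera, given by its name, has taken for a name from the list of things; names that differ only in an ending like _2 or _b are one class to them, and where a whole thing is asked for, a point or a joint stands for the part that bears it (a point fixed in the world has none). Each returns a list of dicts, best first, with "p" (0 to 1); they miss things now and then, are a little off and sometimes report something else, mostly with a low value. They report only what shows in the picture. A call takes as long as a camera call.
- arm.spot_in(camera, thing): "centre" ([x, y, z] in m, in world coordinates, good to about 4 mm: the middle of the surface that is visible of it).
- arm.place_of(camera, thing): "centre" ([x, y, z] in m, in world coordinates, good to about 4 mm: a listed point, or the origin of a listed thing).
Readings, each from a call of its own:
- arm.current_t(): time.
- arm.current_q(): joint angles.
- arm.current_joint_vel(): joint speeds.
- arm.current_tau(): joint torques, N m.
- arm.current_ee_pos(): TCP position.
- arm.current_orientation(): TCP orientation.
- arm.current_wrist_force(): force on the tool from outside, world axes, zero at the start.
- arm.current_torque(): the same for the moment, N m.
- arm.current_opening(): finger opening in m.
- arm.current_grip_force(): force on a finger pad.
Only numpy, scipy, OpenCV 4.12 (cv2) and the standard library are available. Lean on these libraries where they do the work, as an engineer would, in place of code of your own. Each camera call takes 0.05 s, during which the arm holds its last target. There are 200 camera calls.

## Working session

There is one attempt and no reset: what is moved stays moved. The work goes in short steps, each a Python script; the robot and the scene stay as the last script left them, time stands still between calls to the robot, and variables do not carry over. Pictures are saved under pics/ and viewed, at most 14 in all, crops included, and the job is handed in when it is done.

```bash
mkdir -p pics; ls; python3 - <<'E'
from rig import arm
import cv2,numpy as np
for c in("scene","top"):
    cv2.imwrite(f"pics/{c}0.png",arm.get_image(c)); k=arm.get_calibration(c); print(c,k["mtx"].tolist(),k["k1"],np.round(k["world_from_camera"],3).tolist())
    for t in ["stand","rack","rack_floor","switch","switch_grip","muffs","muffs_crown","muffs_apex","rail","rail_top","plate1","hammer","brush","wrench","bottle","spray","packet","offcut"]:
        try: print(t,[(np.round(d["centre"],3).tolist(),round(d["p"],2)) for d in arm.place_of(c,t) if d["p"]>.25])
        except Exception as e: print(t,e)
print(arm.current_t(),arm.current_orientation())
E
```

```text
pics
scene [[357.41950787270963, 0.0, 254.68420666628964], [0.0, 357.41950787270963, 191.79247109223573], [0.0, 0.0, 1.0]] -0.08153201740618943 [[0.365, 0.633, -0.683, 1.296], [0.931, -0.239, 0.277, -0.322], [0.012, -0.737, -0.676, 0.841], [0.0, 0.0, 0.0, 1.0]]
stand [([0.53, 0.235, 0.065], 0.63)]
rack [([0.566, 0.001, 0.002], 0.98)]
rack_floor [([0.565, 0.001, 0.007], 0.66)]
switch it knows: bottle, brush, hammer, muffs, muffs_apex, muffs_crown, offcut, packet, plate, rack, rack_floor, rail, rail_top, spray, stand, switch_grip, wrench
switch_grip [([0.646, -0.208, 0.094], 0.74)]
muffs []
muffs_crown [([0.441, -0.239, 0.134], 0.72), ([0.801, -0.162, 0.003], 0.34)]
muffs_apex [([0.532, -0.42, 0.0], 0.61)]
rail [([0.529, -0.417, -0.002], 0.56)]
rail_top [([0.531, -0.422, 0.15], 0.81), ([0.512, 0.291, 0.071], 0.27)]
plate1 [([0.515, 0.293, 0.07], 0.9), ([0.488, 0.352, 0.068], 0.84), ([0.464, 0.408, 0.066], 0.6), ([0.53, 0.234, 0.069], 0.56)]
hammer [([0.308, -0.301, -0.002], 0.93)]
brush [([0.336, 0.207, 0.005], 0.9)]
wrench [([0.746, 0.012, -0.004], 0.78)]
bottle [([0.663, 0.374, 0.001
[... 792 characters left out ...]
muffs_apex [([0.44, -0.238, 0.106], 0.57), ([0.508, 0.292, 0.068], 0.41)]
rail []
rail_top [([0.533, -0.424, 0.149], 0.88)]
plate1 [([0.533, 0.233, 0.068], 0.83), ([0.488, 0.354, 0.07], 0.8), ([0.466, 0.409, 0.07], 0.59), ([0.51, 0.29, 0.067], 0.53)]
hammer [([0.306, -0.3, 0.006], 0.93)]
brush [([0.333, 0.202, -0.001], 0.62), ([0.532, 0.236, 0.069], 0.38)]
wrench [([0.742, 0.021, 0.002], 0.73)]
bottle [([0.667, 0.372, 0.001], 0.94), ([0.73, 0.243, -0.0], 0.72)]
spray [([0.805, -0.163, -0.004], 0.87)]
packet [([0.37, -0.007, -0.001], 0.92)]
offcut [([0.732, 0.241, -0.0], 0.8), ([0.567, -0.001, -0.005], 0.62), ([0.533, -0.418, 0.15], 0.58)]
1.8 [-3.09499856e+00 -5.38878403e-01 -4.68951557e-05]
```

View pics/scene0.png

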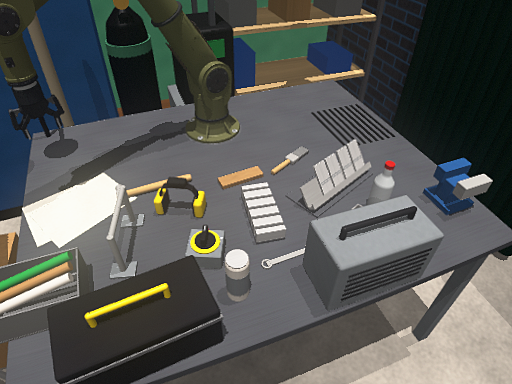

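View pics/top0.png

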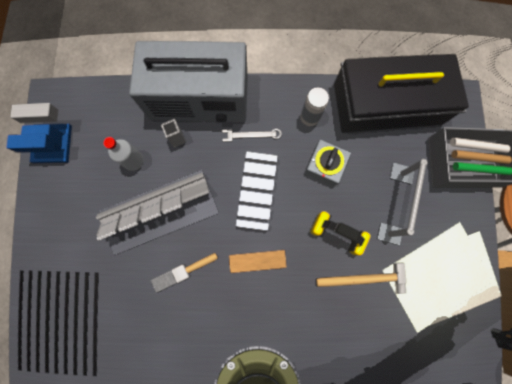

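The bench matches the detections: rack at about (258,190) in the top view, isolator (330,160), muffs (340,232), rail (405,200), stand (155,210). I still need the plate count and the yaws, so I'll rectify at the relevant heights and enlarge.

```bash
cat > geo.py <<'E'
from rig import arm
import numpy as np,cv2
def proj(c,P):
    k=arm.get_calibration(c);T=np.linalg.inv(k["world_from_camera"]);p=np.atleast_2d(P)@T[:3,:3].T+T[:3,3]
    s=p[:,:2]/p[:,2:];s=s*(1+k["k1"]*(s**2).sum(1,keepdims=True))
    return s@k["mtx"][:2,:2].T+k["mtx"][:2,2]
def ortho(img,c,x0,x1,y0,y1,z,ppm):
    "metric view at height z: row 0 = x1, col 0 = y1"
    xs=np.arange(x1,x0,-1/ppm);ys=np.arange(y1,y0,-1/ppm);X,Y=np.meshgrid(xs,ys,indexing="ij")
    uv=proj(c,np.stack([X,Y,0*X+z],-1).reshape(-1,3)).reshape(*X.shape,2).astype(np.float32)
    return cv2.remap(img,uv[...,0],uv[...,1],cv2.INTER_CUBIC)
E
python3 - <<'E'
from geo import *
im=cv2.imread("pics/top0.png")
f=lambda *a:cv2.resize(ortho(im,"top",*a,1250),(400,300))
# each tile .32 wide(y) x .24 (x): 1250 px/m
a=ortho(im,"top",.42,.66,.13,.45,.115,1250)[:300,:400]
b=ortho(im,"top",.45,.69,-.16,.16,.048,1250)[:300,:400]
c=ortho(im,"top",.53,.77,-.37,-.05,.099,1250)[:300,:400]
d=ortho(im,"top",.32,.56,-.40,-.08,.13,1250)[:300,:400]
cv2.imwrite("pics/tiles.png",np.vstack([np.hstack([a,b]),np.hstack([c,d])]))
e=ortho(im,"top",.38,.68,-.62,-.22,.15,1250)
s=cv2.imread("pics/scene0.png")[125:225,275:385]
cv2.imwrite("pics/t2.png",np.hstack([e[:370,:400],cv2.resize(s,(400,370),interpolation=cv2.INTER_CUBIC)]))
E
```

```text
(no output)
```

View pics/tiles.png

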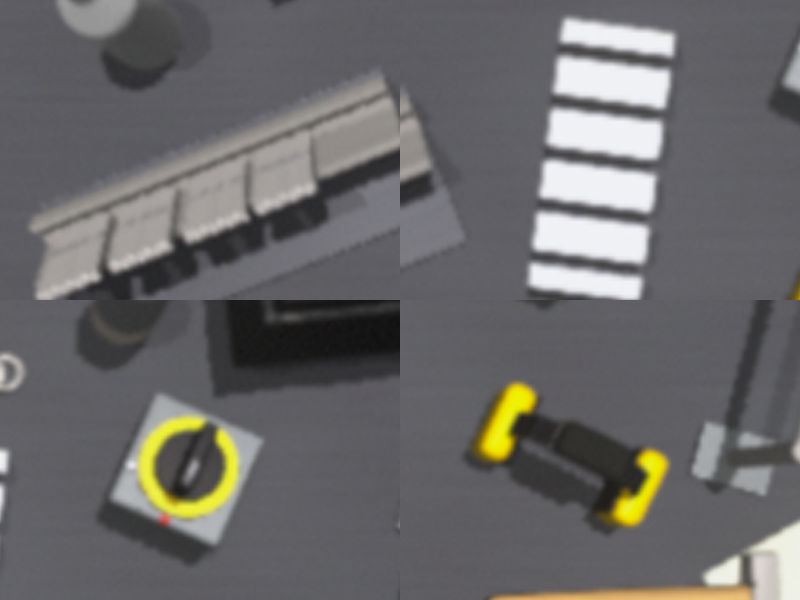

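View pics/t2.png

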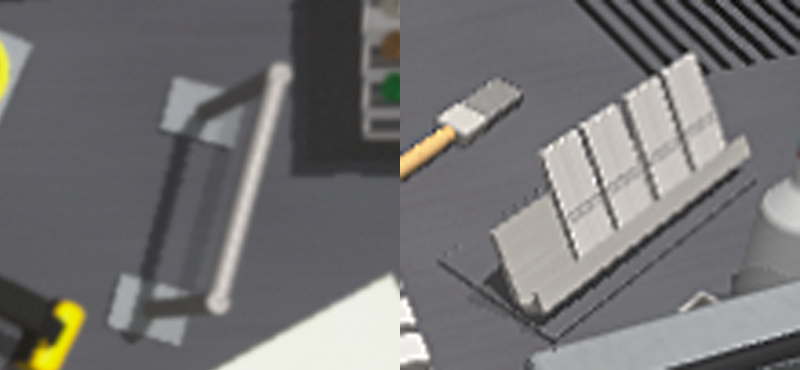

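The stand holds 4 plates, with its robot-right position empty. Yaws are about -0.13 for the rack, -0.26 for the rail, -0.48 for the muffs and -0.45 for the handle. Next I refine the rack and rail, then check that every pose can be reached.

```bash
cat >> geo.py <<'E'
from scipy.spatial.transform import Rotation as Ro
def rv(yax,zax):
    "rotation vector from tool y and z axes"
    y=np.array(yax,float);z=np.array(zax,float);z/=np.linalg.norm(z);y-=y@z*z;y/=np.linalg.norm(y)
    return Ro.from_matrix(np.stack([np.cross(y,z),y,z],1)).as_rotvec()
def down(phi): return rv([np.cos(phi),np.sin(phi),0],[0,0,-1])   # tool y at heading phi
E
python3 - <<'E'
from geo import *
for c in("top","scene"):
    im=cv2.imread(f"pics/{c}0.png"); o=ortho(im,c,.43,.70,-.15,.15,.048,2000); g=cv2.cvtColor(o,cv2.COLOR_BGR2GRAY)
    m=((g>(205 if c=="top" else 195))*255).astype(np.uint8)
    cs,_=cv2.findContours(m,cv2.RETR_EXTERNAL,cv2.CHAIN_APPROX_NONE)
    cs=[q for q in cs if cv2.contourArea(q)>2000]
    for q in [np.vstack(cs)]+cs:
        (u,v),s,a=cv2.minAreaRect(q); print(c,"x %.4f y %.4f"%(.70-v/2000,.15-u/2000),np.round(np.array(s)/2,1),round(a,1))
    # dark handle on isolator
    o=ortho(im,c,.58,.71,-.27,-.14,.099,4000); cv2.imwrite(f"pics/sw_{c}.png",o)
a,b=[cv2.resize(cv2.imread(f"pics/sw_{c}.png"),(390,390)) for c in("top","scene")]
cv2.imwrite("pics/sw.png",np.hstack([a,b]))
E
```

```text
top x 0.5623 y -0.0010 [ 88.6 214.4] 7.7
top x 0.4646 y 0.0125 [87.5 17. ] 7.5
top x 0.5000 y 0.0075 [88.4 28.7] 7.7
top x 0.5414 y 0.0018 [88.6 28.6] 7.8
top x 0.5830 y -0.0038 [88.4 28.6] 7.5
top x 0.6245 y -0.0094 [88.5 28.5] 7.7
top x 0.6603 y -0.0142 [87.7 16.7] 7.6
scene x 0.5638 y -0.0004 [ 90.5 217.4] 7.7
scene x 0.4661 y 0.0133 [89.2 20.5] 8.4
scene x 0.5018 y 0.0081 [90.3 32.2] 7.6
scene x 0.5434 y 0.0023 [90.5 32.1] 8.0
scene x 0.5850 y -0.0031 [90.1 31.6] 8.1
scene x 0.6265 y -0.0089 [90.2 31.5] 8.2
scene x 0.6619 y -0.0136 [89.9 19.5] 7.7
```

View pics/sw.png

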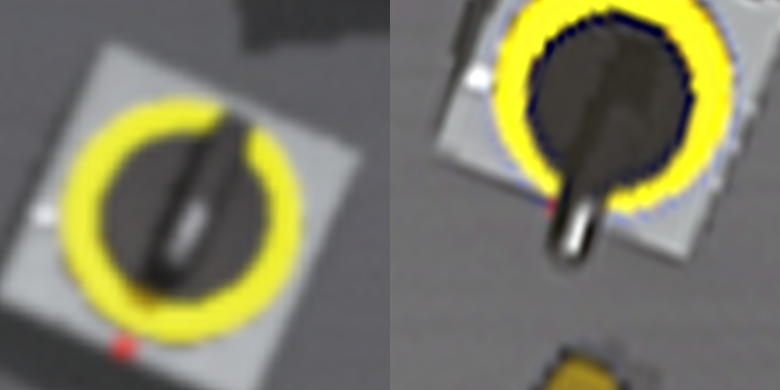

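```bash
python3 - <<'E'
from geo import *
S=[.6445,-.206]
for k in(0,np.pi):
  for d in(0,-.6,-1.25):
    q=arm.solve_ik(S+[.072],down(1.12+d-k)); print("sw",k>0,d,None if q is None else np.round(q,2))
th=.366;xs=np.array([np.cos(th),np.sin(th),0]);Z=np.array([0,0,1.])
pz=np.cos(.6)*Z-np.sin(.6)*xs; px=np.cos(.6)*xs+np.sin(.6)*Z
for c in([.531,.234,.068],[.465,.409,.068]):
  for s in(1,-1):
    for e in(.021,.12):
      q=arm.solve_ik(np.array(c)+pz*e,rv(s*px,-pz)); print("pl",c[0],s,e,None if q is None else np.round(q,2))
for s in(0,np.pi):
  for X in(-.084,.084):
    q=arm.solve_ik([.563+X,0,.084],down(-.134+s));print("rack",s>0,X,None if q is None else np.round(q,2))
  q=arm.solve_ik([.532,-.422,.153],down(-.26+s));print("rail",None if q is None else np.round(q,2))
  q=arm.solve_ik([.442,-.237,.11],down(-.48+s));print("muff",None if q is None else np.round(q,2))
E
```

```text
sw False 0 [ 0.7   0.81 -0.81  1.51  0.63  1.09  0.87]
sw False -0.6 [ 0.62  0.77 -0.65  1.51  0.51  1.03  0.37]
sw False -1.25 [ 0.56  0.74 -0.53  1.52  0.42  1.   -0.21]
sw True 0 [ 0.33  0.7  -0.09  1.52  0.07  0.93 -1.81]
sw True -0.6 [ 0.24  0.7   0.06  1.52 -0.05  0.92 -2.31]
sw True -1.25 [ 0.14  0.71  0.23  1.52 -0.19  0.93 -2.84]
pl 0.531 1 0.021 [ 0.26  0.7  -1.22  2.41  1.88  0.85 -1.99]
pl 0.531 1 0.12 [ 0.4   0.34 -1.22  2.42  1.61  0.51 -1.8 ]
pl 0.531 -1 0.021 [ 0.26  0.7  -1.22  2.41  1.88  0.85  1.15]
pl 0.531 -1 0.12 [ 0.4   0.34 -1.22  2.42  1.61  0.51  1.34]
pl 0.465 1 0.021 [-0.22  0.77 -1.23  2.26  1.69  1.11 -2.14]
pl 0.465 1 0.12 [-0.43  0.34 -0.83  2.28  1.4   0.68 -1.99]
pl 0.465 -1 0.021 [-0.22  0.77 -1.23  2.26  1.69  1.11  1.  ]
pl 0.465 -1 0.12 [-0.2   0.48 -1.22  2.28  1.43  0.92  1.12]
rack False -0.084 [ 0.42  0.5  -0.68  2.04  0.45  0.76 -0.67]
rack False 0.084 [ 0.35  0.72 -0.68  1.59  0.51  1.01 -0.62]
rail [ 0.9   0.66 -0.49  1.41  0.32  1.15  0.11]
muff [ 0.8   0.46 -0.51  1.95  0.3   0.81 -0.36]
rack True -0.084 [ 0.7   0.7  -1.23  2.03  0.81  1.    2.07]
rack True 0.084 [ 0.57  0.93 -1.23  1.59  0.9   1.29  2.2 ]
rail [ 0.48  0.64  0.29  1.42 -0.19  1.1  -2.6 ]
muff [-0.24  0.69  1.15  1.96 -0.76  1.01 -2.34]
```

```bash
python3 - <<'E'
from geo import *
S=[.6445,-.206]
arm.move_ptp(S+[.25],down(1.12))
arm.command_gripper(.05,100)
print(arm.movel(S+[.072],vel=.15,f_stop=12),arm.current_ee_pos())
arm.command_gripper(0,100); print("open",arm.current_opening(),arm.current_grip_force())
t=arm.current_t()
for d in np.arange(.15,1.21,.15):
    arm.movel(S+[.072],down(1.12-d)); print(round(d,2),round(arm.current_torque()[2],3),np.round(arm.current_wrist_force(),1))
print(arm.current_t()-t); arm.hold(.3)
arm.command_gripper(.05); arm.movel(S+[.25],vel=.2); print(arm.current_t())
cv2.imwrite("pics/sw1.png",ortho(arm.get_image("top"),"top",.58,.71,-.27,-.14,.099,3000))
arm.hold(.3)
E
```

```text
False [ 0.64517803 -0.20592718  0.07306685]
open 0.006452615232622323 98.53917427361012
0.15 0.092 [-2.2 -1.   6.9]
0.3 0.061 [-1.  -0.2  7.4]
0.45 0.033 [-0.1  1.   6.9]
0.6 -0.03 [1.9 1.4 6.8]
0.75 -0.069 [3.9 2.3 5.1]
0.9 -0.122 [6.3 3.1 5.6]
1.05 -0.176 [6.9 3.1 3.4]
1.2 0.004 [8.4 2.7 3.1]
2.3999999999999995
10.425
```

```bash
python3 - <<'E'
from geo import *
arm.move_ptp([.50,.0,.35],down(-.134))
o=ortho(arm.get_image("top"),"top",.58,.71,-.27,-.14,.099,3000)
s=arm.get_image("scene")[215:275,170:240]
cv2.imwrite("pics/sw2.png",np.hstack([o[:390,:390],cv2.resize(s,(390,390),interpolation=cv2.INTER_CUBIC)]))
print(arm.place_of("top","switch_grip")[:2])
E
```

```text
[{'centre': [0.6453, -0.2107, 0.0935], 'p': 0.46}]
```

View pics/sw2.png

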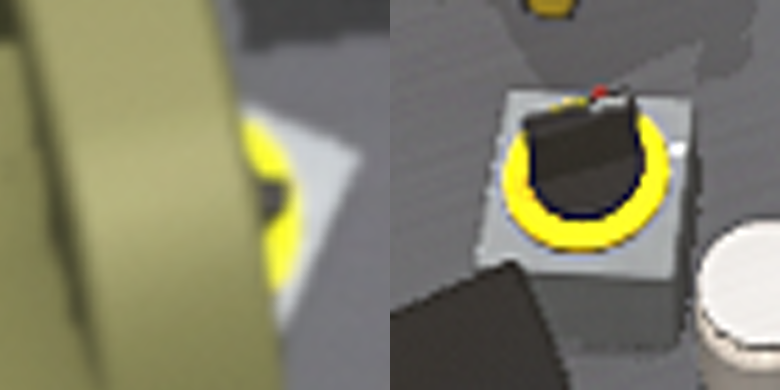

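The isolator is off: the handle is turned about 1.2 rad in both views, with its end at (270,200) in the left tile. Next is plate A.

```bash
cat > plate.py <<'E'
from geo import *
th=.365;xs=np.array([np.cos(th),np.sin(th),0]);Z=np.array([0,0,1.])
pz=np.cos(.6)*Z-np.sin(.6)*xs; px=np.cos(.6)*xs+np.sin(.6)*Z
PL=dict(A=[.532,.2335,.068],B=[.511,.291,.068],C=[.488,.3525,.068],D=[.4655,.409,.068])
RK=np.array([.563,-.0007]);yaw=-.134;rx=np.array([np.cos(yaw),np.sin(yaw)])
E_G=.021
def pick(n):
    c=np.array(PL[n]);R=rv(px,-pz)
    p=c+pz*.17;p[2]=max(p[2],.22)
    arm.move_ptp(p,R); arm.command_gripper(.04,80)
    st=arm.movel(c+pz*E_G,R,vel=.15,f_stop=12); print("approach stop",st,arm.current_ee_pos())
    if st: return False
    arm.command_gripper(0,80); print("open",round(arm.current_opening(),4),"F",round(arm.current_grip_force(),1))
    arm.movel(c+pz*.15,R,vel=.2)
    q=arm.current_ee_pos();arm.movel([q[0],q[1],.26],R,vel=.25)
    print("held",round(arm.current_opening(),4),round(arm.current_grip_force(),1)); return True
def over(X,dx=0,z=.25):
    p=RK+rx*(X+dx); arm.move_ptp([*p,z],down(yaw))
def lower(X,dx=0,zmin=.080):
    p=RK+rx*(X+dx)
    arm.movel([*p,.135],down(yaw),vel=.2)
    st=arm.movel([*p,zmin],vel=.05,f_stop=7); print("lower",dx,st,np.round(arm.current_ee_pos(),4),np.round(arm.current_wrist_force(),1)); return arm.current_ee_pos()[2]
def release(X,dx=0):
    p=RK+rx*(X+dx)
    arm.command_gripper(.022); arm.movel([*p,.25],down(yaw),vel=.25)
E
python3 - <<'E'
from plate import *
print(pick("A")); over(.084); 
cv2.imwrite("pics/held.png",np.hstack([im[60:360,150:480] for im in (arm.get_image("scene"),arm.get_image("top"))]));print(arm.current_t())
E
```

```text
approach stop False [0.52093131 0.22925717 0.08557981]
open 0.0051 F 78.7
held 0.0049 78.5
True
19.975
```

View pics/held.png

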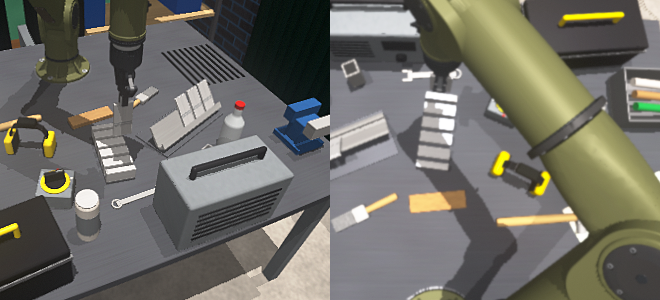

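The plate hangs upright in the gripper over the rack, at (125,110) in the left picture, and three plates are left on the stand. Now lowering it.

```bash
python3 - <<'E'
from plate import *
z=lower(.084)
if z<.092: release(.084); print("ok",arm.current_t())
E
```

```text
lower 0 True [ 0.6462 -0.0115  0.085 ] [-0.4  0.5  5. ]
ok 22.7417
```

```bash
python3 - <<'E'
from plate import *
if pick("B") and arm.current_grip_force()>30:
    over(.042); z=lower(.042)
    if z<.092: release(.042); print("ok",arm.current_t())
    arm.move_ptp([.45,.3,.4],down(yaw))
    for c in("top","scene"):
        im=arm.get_image(c);cv2.imwrite(f"pics/r_{c}.png",cv2.resize(im[110:270,190:430],(720,480)) if c=="scene" else im)
        print([(np.round(d["centre"],3).tolist(),round(d["p"],2)) for d in arm.place_of(c,"plate1")])
E
```

```text
approach stop False [0.49990132 0.28681655 0.0859776 ]
open 0.0051 F 78.8
held 0.0045 78.4
lower 0 True [ 0.6048 -0.0058  0.0841] [-0.7  0.1  4.7]
ok 31.9167
[([0.486, 0.354, 0.067], 0.76), ([0.465, 0.409, 0.069], 0.61), ([0.646, -0.01, 0.066], 0.47), ([0.605, -0.002, 0.061], 0.45)]
[([0.646, -0.012, 0.063], 0.87), ([0.49, 0.353, 0.069], 0.84), ([0.464, 0.409, 0.067], 0.79), ([0.647, -0.208, 0.094], 0.62), ([0.609, -0.006, 0.065], 0.48), ([0.798, -0.162, 0.003], 0.22)]
```

View pics/r_scene.png

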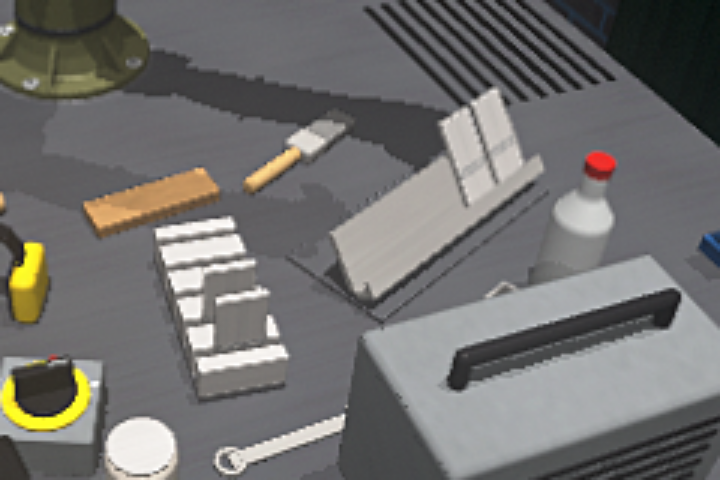

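Both plates stand seated in slots, at about (240,310) in the crop, and the detector puts their centres at z≈0.063. On to the other two.

```bash
python3 - <<'E'
from plate import *
for n,X in(("C",0),("D",-.042)):
    if not pick(n) or arm.current_grip_force()<30: break
    over(X); z=lower(X)
    if z>.092: break
    release(X); print("ok",arm.current_t())
else:
    arm.move_ptp([.40,.2,.4],down(yaw))
    for c in("scene","top"):
        im=arm.get_image(c);cv2.imwrite(f"pics/r2_{c}.png",im)
        for t in("plate1","muffs_crown","muffs","rail_top"): print(c,t,[(np.round(d["centre"],3).tolist(),round(d["p"],2)) for d in arm.place_of(c,t)])
    d=ortho(arm.get_image("top"),"top",.32,.56,-.40,-.08,.13,1250)[:300,:400]
    cv2.imwrite("pics/r2.png",np.hstack([d,cv2.resize(cv2.imread("pics/r2_scene.png")[160:270,220:366],(400,300))]))
E
```

```text
approach stop False [0.47679016 0.34840888 0.08593827]
open 0.0053 F 79.1
held 0.0057 78.4
lower 0 True [ 5.636e-01 -2.000e-04  8.330e-02] [-0.4  1.   6.3]
ok 41.9583
approach stop False [0.45419986 0.4050295  0.08599297]
open 0.0058 F 79.3
held 0.0054 78.5
lower 0 True [0.5218 0.0053 0.0831] [0.8 0.2 3.6]
ok 50.9583
scene plate1 [([0.645, -0.013, 0.063], 0.88), ([0.607, -0.003, 0.063], 0.68), ([0.566, 0.0, 0.066], 0.6), ([0.523, 0.006, 0.063], 0.56), ([0.664, 0.374, 0.001], 0.35)]
scene muffs_crown [([0.442, -0.239, 0.134], 0.66)]
scene muffs [([0.439, -0.239, -0.003], 0.67), ([0.565, 0.002, 0.006], 0.51), ([0.364, -0.0, 0.003], 0.27)]
scene rail_top [([0.369, 0.001, 0.001], 0.36)]
top plate1 [([0.603, -0.003, 0.064], 0.73), ([0.647, -0.01, 0.068], 0.7), ([0.562, 0.001, 0.061], 0.62), ([0.524, 0.007, 0.065], 0.56)]
top muffs_crown [([0.444, -0.239, 0.127], 0.79), ([0.73, 0.239, 0.003], 0.23)]
top muffs [([0.645, -0.011, 0.064], 0.45), ([0.803, -0.164, -0.004], 0.39)]
top rail_top [([0.532, -0.421, 0.148], 0.74), ([0.566, -0.004, 0.009], 0.17)]
```

View pics/r2.png

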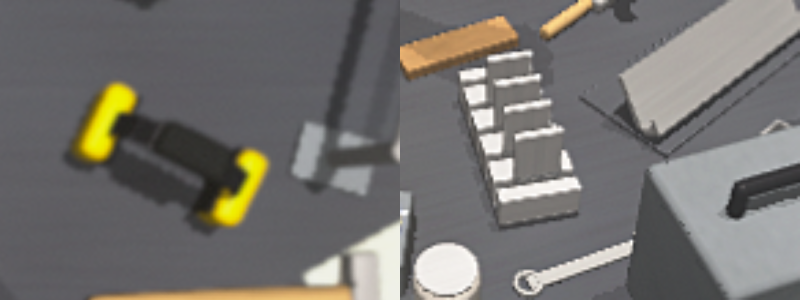

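All four plates are seated on the floor of their slots and the muffs have not moved (cups at (108,122) and (240,188) in the left tile, yaw ≈ -0.465). Before placing, I'll check that the hung muffs clear the tray next to the rail, then grip and lift.

```bash
python3 - <<'E'
from geo import *
im=cv2.imread("pics/r2_top.png"); s=cv2.imread("pics/r2_scene.png"); y=-.26
ex=np.array([np.cos(y),np.sin(y),0]);ey=np.array([-np.sin(y),np.cos(y),0])
for img,c in((im,"top"),(cv2.imread("pics/scene0.png"),"scene")):
    for sg in(1,-1):
        for z in(.045,.109):
            P=[np.array([.532,-.4215,z])+ex*a+ey*sg*b for a,b in((-.035,.05),(.035,.05),(.035,.078),(-.035,.078))]
            cv2.polylines(img,[np.round(proj(c,P)).astype(int)],1,(0,0,255) if z<.1 else (0,255,0),1)
    if c=="top": a=cv2.resize(img[100:290,340:512],(400,440))
    else: b=cv2.resize(img[150:315,60:210],(400,440))
cv2.imwrite("pics/clr.png",np.hstack([a,b]))
arm.move_ptp([.443,-.238,.26],down(-.465)); arm.command_gripper(.065,80)
print(arm.movel([.443,-.238,.107],vel=.12,f_stop=10),arm.current_ee_pos())
arm.command_gripper(0,80); print(arm.current_opening(),arm.current_grip_force())
w=np.array(arm.current_wrist_force())
arm.movel([.443,-.238,.33],vel=.15); arm.hold(.3); print(arm.current_opening(),arm.current_grip_force(),np.array(arm.current_wrist_force())-w)
cv2.imwrite("pics/lift.png",cv2.resize(arm.get_image("scene")[70:290,80:330],(500,440)));print(arm.current_t())
E
python3 -c "
import cv2,numpy as np
cv2.imwrite('pics/cl2.png',cv2.resize(np.hstack([cv2.imread('pics/clr.png'),cv2.imread('pics/lift.png')]),(800,270),interpolation=cv2.INTER_AREA))"
```

```text
False [ 0.44343803 -0.23812767  0.10758172]
-0.00027148327859899103 0.0
-0.00026427315903095484 0.0 [ 0.34437962 -0.42819944 -0.36209576]
58.7917
```

View pics/cl2.png

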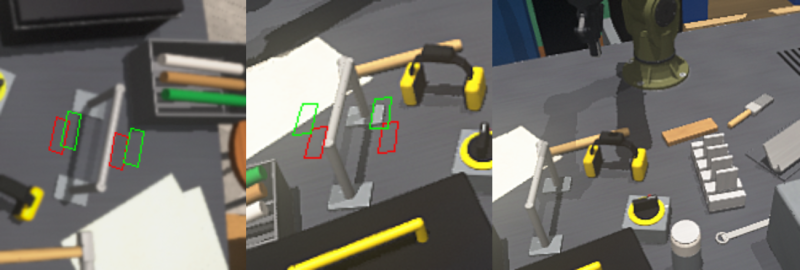

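The hung cups would clear the tray, but the gripper closed on nothing. The muffs still stand at (615,155) in the right tile, probably knocked aside, so I'll locate them again.

```bash
python3 - <<'E'
from geo import *
arm.move_ptp([.45,.1,.4],down(-.2))
for k in range(2):
  for c in("scene","top"):
    im=arm.get_image(c)
    for t in("muffs_crown","muffs","muffs_apex"): print(c,t,[(np.round(d["centre"],3).tolist(),round(d["p"],2)) for d in arm.place_of(c,t)])
    if c=="top":
        hsv=cv2.cvtColor(ortho(im,c,.32,.56,-.40,-.08,.05,1250),cv2.COLOR_BGR2HSV)
        m=cv2.inRange(hsv,(20,150,120),(35,255,255));n,l,st,ce=cv2.connectedComponentsWithStats(m)
        P=[(.56-v/1250,-.08-u/1250) for s,(u,v) in list(zip(st,ce))[1:] if s[4]>200];print(P)
        if len(P)==2:
            d=np.subtract(*P);d*=np.sign(d[1]);print("yaw",-np.arctan2(d[0],d[1]),np.linalg.norm(d))
cv2.imwrite("pics/m2.png",np.hstack([ortho(im,"top",.32,.56,-.40,-.08,.13,1250)[:300,:400],cv2.resize(arm.get_image("scene")[160:235,140:240],(400,300))]))
E
```

```text
scene muffs_crown [([0.439, -0.237, 0.132], 0.95), ([0.525, 0.005, 0.062], 0.18)]
scene muffs [([0.437, -0.241, -0.004], 0.69)]
scene muffs_apex [([0.44, -0.237, 0.109], 0.94)]
top muffs_crown [([0.442, -0.236, 0.128], 0.63)]
top muffs [([0.436, -0.234, -0.002], 0.72)]
top muffs_apex [([0.44, -0.237, 0.109], 0.77)]
[(np.float64(0.46899949622166254), np.float64(-0.17910528967254408)), (np.float64(0.40925411140583556), np.float64(-0.2971784261715296))]
yaw -0.4684386270930738 0.13232829088860523
scene muffs_crown [([0.441, -0.237, 0.133], 0.82), ([0.569, 0.002, 0.065], 0.17)]
scene muffs [([0.438, -0.238, -0.003], 0.92), ([0.797, -0.161, 0.003], 0.17)]
scene muffs_apex [([0.438, -0.237, 0.107], 0.89)]
top muffs_crown [([0.443, -0.234, 0.127], 0.56)]
top muffs [([0.44, -0.233, -0.003], 0.84)]
top muffs_apex [([0.439, -0.237, 0.105], 0.93), ([0.439, -0.234, -0.005], 0.25)]
[(np.float64(0.4689431760893051), np.float64(-0.17909513863881887)), (np.float64(0.40922054915854744), np.float64(-0.2971567759078831))]
yaw -0.4683243900477963 0.1323077562433985
```

View pics/m2.png

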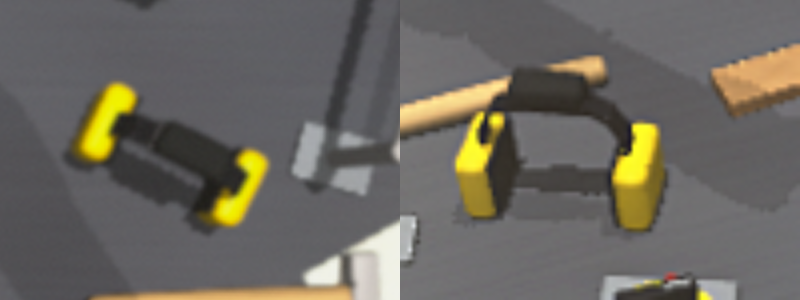

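The muffs have not moved at all: the crown is at (0.441,-0.237,0.13). The pads must have closed above or slid off the crown, so I'll grip deeper and look at the opening reached.

```bash
python3 - <<'E'
from geo import *
p=[.4405,-.2368]
arm.move_ptp([*p,.26],down(-.468)); arm.command_gripper(.065,60)
for z in(.098,.090):
    print(arm.movel([*p,z],vel=.1,f_stop=10),arm.current_ee_pos(),np.round(arm.current_wrist_force(),1))
    for o in (.045,.035,.028,.02,0):
        arm.command_gripper(o,60); print(o,round(arm.current_opening(),4),round(arm.current_grip_force(),1),np.round(arm.current_wrist_force(),1))
        if arm.current_grip_force()>50: break
    if arm.current_grip_force()>40: break
    cv2.imwrite(f"pics/fail.png",cv2.resize(arm.get_image("scene")[120:235,120:270],(600,460)))
    arm.command_gripper(.065)
print(arm.current_t())
cv2.imwrite("pics/grip.png",cv2.resize(arm.get_image("scene")[120:235,120:270],(600,460)))
E
```

```text
False [ 0.44082745 -0.23692012  0.09845308] [-0.2 -0.8  0.3]
0.045 0.0449 0.0 [ 0.1  0.3 -0.1]
0.035 0.0352 0.0 [1.  0.3 0.1]
0.028 0.0287 35.2 [-2.  -0.2  3.8]
0.02 0.0279 58.9 [-1.4  1.1  5.5]
65.7417
```

View pics/grip.png

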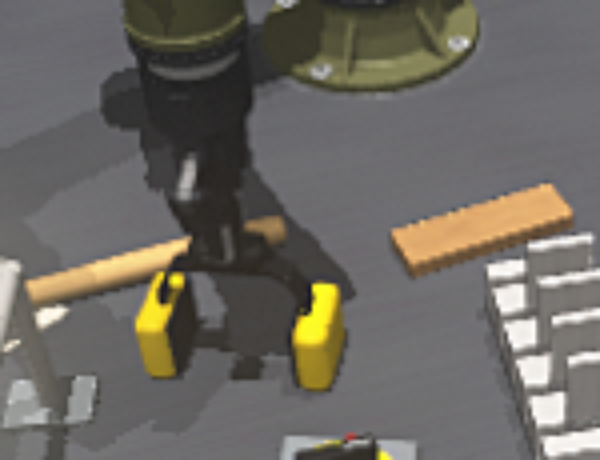

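The pads now hold the crown pad (opening 28 mm, 59 N). Lift, check the force, then carry to the rail.

```bash
python3 - <<'E'
from geo import *
p=[.4405,-.2368]
arm.command_gripper(0,90)
w=np.array(arm.current_wrist_force())
arm.movel([*p,.2],vel=.08); arm.movel([*p,.33],vel=.15); arm.hold(.3)
print(arm.current_opening(),arm.current_grip_force(),np.round(arm.current_wrist_force(),1),w)
if arm.current_grip_force()>50:
    r=[.532,-.4215]
    arm.movel([*r,.33],down(-.26),vel=.12); arm.hold(.5)
    print(arm.current_opening(),np.round(arm.current_wrist_force(),1),arm.current_ee_pos())
    cv2.imwrite("pics/over.png",np.hstack([cv2.resize(arm.get_image("scene")[80:290,60:260],(400,420)),cv2.resize(arm.get_image("top")[90:280,330:512],(400,420))]))
    for c in("scene","top"):
        for t in("muffs_crown","muffs_apex","rail_top"): print(c,t,[(np.round(d["centre"],3).tolist(),round(d["p"],2)) for d in arm.place_of(c,t)][:2])
E
```

```text
0.02684601548673505 88.92420887947083 [-1.   0.2 -3.5] [-2.35139744  0.4855498   7.83028416]
0.026803957498141767 [ 0.2 -0.  -2.6] [ 0.53198137 -0.42151563  0.33003598]
scene muffs_crown [([0.528, -0.423, 0.362], 0.93), ([0.532, -0.425, 0.228], 0.72)]
scene muffs_apex [([0.533, -0.428, 0.336], 0.6), ([0.532, -0.424, 0.228], 0.47)]
scene rail_top [([0.533, -0.419, 0.147], 0.72)]
top muffs_crown [([0.534, -0.424, 0.362], 0.87), ([0.531, -0.419, 0.151], 0.51)]
top muffs_apex [([0.533, -0.424, 0.337], 0.95), ([0.566, -0.004, 0.005], 0.19)]
top rail_top [([0.532, -0.421, 0.149], 0.59)]
```

View pics/over.png

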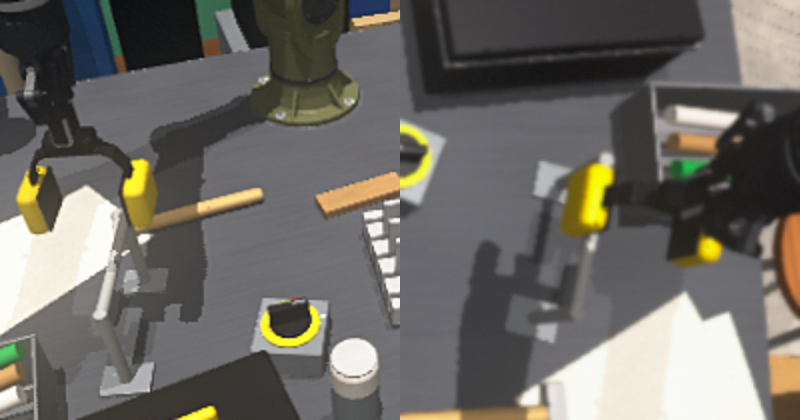

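The muffs hang level above the rail with a cup on each side. The apex is at (0.533,-0.425,0.337), within 4 mm of the bar in plan. Lowering until contact.

```bash
python3 - <<'E'
from geo import *
r=[.532,-.4205]
arm.movel([*r,.175],vel=.1)
print(arm.movel([*r,.140],vel=.03,f_stop=6),arm.current_ee_pos(),np.round(arm.current_wrist_force(),1))
E
```

```text
True [ 0.53182799 -0.42052795  0.14349543] [-0.8 -0.4  5.6]
```

```bash
python3 - <<'E'
from geo import *
arm.command_gripper(.036);arm.command_gripper(.06); arm.movel([.532,-.4205,.33],vel=.12); arm.move_ptp([.4,.1,.4],down(-.2)); arm.hold(1)
s=arm.get_image("scene");
for c in("scene","top"):
    im=arm.get_image(c)
    for t in("muffs_apex","muffs","plate1","rack"): print(c,t,[(np.round(d["centre"],3).tolist(),round(d["p"],2)) for d in arm.place_of(c,t)][:5])
cv2.imwrite("pics/end.png",np.hstack([cv2.resize(s[130:290,60:300],(480,320)),cv2.resize(im[90:290,200:500],(320,320))]));print(arm.current_t())
E
```

```text
scene muffs_apex [([0.532, -0.424, 0.151], 0.63), ([0.566, -0.0, 0.0], 0.56)]
scene muffs [([0.531, -0.426, 0.039], 0.97)]
scene plate1 [([0.643, -0.009, 0.063], 0.89), ([0.524, 0.007, 0.061], 0.63), ([0.608, -0.005, 0.064], 0.51), ([0.564, -0.002, 0.067], 0.46)]
scene rack [([0.566, 0.002, -0.001], 0.66), ([0.336, 0.206, 0.004], 0.46)]
top muffs_apex [([0.53, -0.422, 0.152], 0.65), ([0.65, -0.21, 0.088], 0.18)]
top muffs [([0.526, -0.418, 0.043], 0.76)]
top plate1 [([0.646, -0.012, 0.064], 0.72), ([0.606, -0.005, 0.064], 0.72), ([0.564, 0.002, 0.062], 0.57), ([0.525, 0.007, 0.059], 0.41)]
top rack [([0.742, 0.016, -0.002], 0.7), ([0.805, -0.16, -0.002], 0.51), ([0.523, 0.006, 0.064], 0.44)]
80.025
```

View pics/end.png

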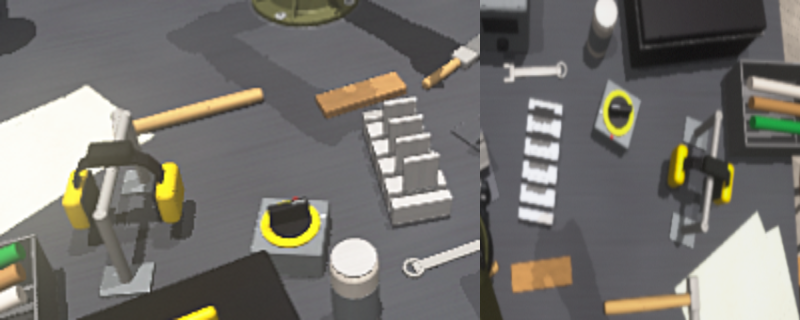

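The muffs hang over the bar with a cup on each side, at (125,170) in the left picture. The four plates are in their slots, the isolator is off and nothing else has moved, so I'm handing in.

```bash
python3 -c "
from rig import arm
print(arm.close_job())"
```

```text
the job is handed in; nothing more can be done
None
```

I handed the job in at about 80 s with the isolator off, all four plates on the slot floors and the ear defenders hung on the rail; the last pictures confirm this, though the hand-in returned no verdict.

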